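# Tip the flush manicure case out of its well and stand it heavy end down

### The job

The closed navy manicure case lies flush in the well of the white tray, with its steel tools lodged out of sight in one end. Press an end of the case down into the well so that the other end tips up (only pressing the heavy end makes it stay tipped; after pressing the light end it falls back flat), take the case by the raised end, lift it out and stand it upright on the dark slate coaster, heavy end down, without dropping it. Leave the other things on the shelf where they are.

Things in the scene. Friction and masses are not known exactly. Their poses are not given: they have to be found in the camera images.
- case: closed navy case with steel bands, alike at both ends, 96 x 40 x 20 mm (own x, y, z), 180 g. Origin: centre of the underside; x along its length, z up. Starts flat in the well, x along the tray's x, top flush with the tray's top. Its underside has a 2 mm deep, 33 mm long recess that straddles the tray's ridge. The end faces (40 x 20 mm) are flat, so it can stand on them.
- case_mid (a point): the middle of the case (10 mm above its origin along the case's z), axes as the case's. A hidden 120 g weight is fixed inside near the +x or the -x end, at random, so the balance point lies 13.5 mm from this middle towards that end; held by one end, the case can swing in the grip if turned fast
- tray: fixed white tray 160 x 90 x 40 mm (x, y, z), origin at the centre of its underside. In it a well 124 mm (x) by 44 mm (y), open above, floor 4 mm above the shelf: 2 mm of play beside the case, 14 mm beyond each end. Across its middle a grey ridge carries the case; the case's ends overhang hollows
- ridge (a point): centre of the ridge's top, 22 mm above the shelf; ridge 31 mm long (tray x), well-wide. Pressed near an end (under 1 N at the heavy end, 4 to 10 N at the light one) the case rocks over the ridge's edge by up to 30 degrees till its end meets the floor. Let go, it stays if that end is the heavy one, its raised end some 12 mm clear of the tray's top; else it falls back flat
- coaster: fixed round dark slate coaster, 90 mm across, 6 mm thick, origin at the centre of its underside
- lens_case: lavender lens case with two screw-top wells, 34 x 66 x 20 mm, origin at the centre of its underside; bystander
- clipper: steel nail clipper, 60 x 14 x 12 mm, origin under its middle; bystander
- mirror: teal plastic hand mirror lying flat, 215 mm long, head 110 mm across, 10 mm thick, handle towards -x, origin on the underside between handle and head; bystander
- ring_bowl: white ceramic ring bowl, 90 mm across, 32 mm high, origin at the centre of its underside; bystander
- perfume: amber glass bottle, 44 mm across, 85 mm high, origin at the centre of its underside; bystander
- lipstick: red lipstick tube standing on end, 20 mm across, 72 mm high, origin at the centre of its underside; bystander
- cream: pink cream jar with a white lid, 64 mm across, 48 mm high, origin at the centre of its underside; bystander

How it is judged:
By the outcome, as a careful person would: the job done as asked, in the order asked, and still so for the second after the job is handed in, with the robot touching nothing.
It also fails if it takes over 61 s, if anything falls off the work surface, if the arm or the gripper's body presses on something with over 40 N, if the wrist force passes 120 N, or if a joint passes its speed limit or range.

### The arm

A 6-joint arm with a two-finger parallel gripper is mounted at the origin on the work surface. World frame = base frame: x ahead of the robot, y to its left, z up, the work surface at z = 0. Lengths are in m, angles in rad, forces in N, time in s.
With the tool pointing down it reaches from about 0.375 to 0.975 m from the base axis. Payload 3.8 kg.
Tool frame: the origin (TCP) lies midway between the tips of the shut fingers; the grasp point (between the pads) lies 19 mm behind it; z points along the fingers, y is the line along which they close (so a half turn about z gives the same grasp; the last joint's range is limited). The gripper opens to 85 mm and grips with 20 to 120 N. Pads are 22 mm wide; open, the fingers measure 114 mm over their backs; the gripper's body (76 mm by 85 mm) begins 54 mm behind the grasp point. The pads swing forward as they close: fully open they stand 13 mm farther back than shut.
Start: joints at [-1.351, 0.264, 1.604, -0, 1.274, -0.037], TCP at [0.171, -0.653, 0.205] pointing down, gripper open.
Joint ranges: [-2.63, 2.63], [-0.94, 2.18], [0.31, 2.57], [-1.31, 4.45], [0, 2.66], [-2.55, 2.55]. Speed limits (rad/s): [2.57, 2.57, 3.14, 3.14, 3.14, 3.14].

### API

Orientations are given as a rotation vector (axis times angle).
In Python, from workcell import bot, imaging gives the robot as it stands.
- The arm moves only by the tool step_arm, never from a script. Its argument "series" is a list of rows, each an object of numbers: "grip": the closure, from -1 (fully open) to 1 (shut); "x", "y", "z": the shift along the tool's x, y, z normalised to -1 to 1, where 1 is 500 mm; "ax", "ay", "az": the turn, a rotation vector about the tool's x, y, z normalised to -1 to 1, where 1 is 30 degrees. A call has 1 to 12 rows; each row is the pose to reach, as a shift and turn from the pose commanded when the call began, along the tool's axes at that moment; what a row does not reach only later rows make up. A row lasts 1/10 s, in which the tool goes at most 50 mm and 8.59 degrees, less where a joint would pass 70% of its speed; a pose out of reach is approached as far as the arm can. A call with a number of a shift or a turn outside -1 to 1 is refused whole. A call with a gripper value outside its range is refused whole. The fingers move at their own pace and stop on an object; "force" is the grip in N (left out, the last holds). Time passes only in rows, so rows that repeat a pose let the fingers close. It gives the time, the measured TCP pose, the force, the opening and the grip force at its end, in the units of the state.
- bot.read_state(): the state, without advancing time (a new reading comes with each control period).
- imaging.read_camera(name): name is "side" or "top" or "wrist"; returns a dict with "img" (384x512x3 uint8, red, green, blue), "fx", "fy", "cx", "cy" (pixels), "k1" (the pictures are not rectified: a ray, as slopes to the right and down, at radius r is drawn at 1 + k1 r^2 times it, then the intrinsics apply), "R" (3x3) and "t" (3): a world point X has camera coordinates R X + t. Camera axes: x right, y down, z forward; pixel columns grow to the right and rows downward; lengths in m; the calibration is good to about 2 mm. A picture is of the moment at which its call begins. There is no depth.
- bot.finish_job(): hands the job in; it is judged then, once.
The state is a dict: "time": time; "q": joint angles; "joint_vel": joint speeds; "joint_torque": joint torques, N m; "tool_pos": TCP position; "tcp_rot": TCP orientation; "wrist_force": force on the tool from outside, world axes, zero at the start; "torque": the same for the moment, N m; "width": opening from 0.0 (shut) to 1.0 (fully open); "grip_force": force on a finger pad.
Only numpy, scipy, OpenCV 4.12 (cv2) and the standard library are available. Lean on these libraries where they do the work, as an engineer would, in place of code of your own. Each camera call takes 0.05 s, during which the arm holds its last target. There are 200 camera calls.

## Working session

There is one attempt and no reset: what is moved stays moved. The work goes in short steps, Python scripts to look and compute and a tool call to move; the robot and the scene stay as the last step left them, time stands still between calls to the robot, and variables do not carry over. Pictures are saved under pics/ and viewed, at most 10 in all, crops included, and the job is handed in when it is done.

Besides the shell and the picture viewer there is one more tool, called by a JSON object that holds its "api" and its "payload". step_arm: Moves the arm, as the interface text tells. Scaled input: -1 to 1 covers 500 mm each way for a shift and 30 degrees each way for a turn. Its arguments: {"type":"object","properties":{"series":{"type":"array","items":{"type":"object","properties":{"grip":{"type":"number"},"x":{"type":"number","minimum":-1,"maximum":1},"y":{"type":"number","minimum":-1,"maximum":1},"z":{"type":"number","minimum":-1,"maximum":1},"ax":{"type":"number","minimum":-1,"maximum":1},"ay":{"type":"number","minimum":-1,"maximum":1},"az":{"type":"number","minimum":-1,"maximum":1}}}},"force":{"type":"number"}},"required":["series"]}

```bash
mkdir -p pics
cat > h.py <<'E'
import numpy as np, cv2
from scipy.spatial.transform import Rotation as Ro
from workcell import bot, imaging
def cam(n):
    c=imaging.read_camera(n); return c
def save(c,f): cv2.imwrite('pics/'+f,c['img'][:,:,::-1])
def ray(c,uv):
    K=np.array([[c['fx'],0,c['cx']],[0,c['fy'],c['cy']],[0,0,1.]])
    p=cv2.undistortPoints(np.array(uv,float).reshape(-1,1,2),K,np.array([c['k1'],0,0,0.])).reshape(-1,2)
    d=np.c_[p,np.ones(len(p))]@np.array(c['R']); o=-np.array(c['R']).T@np.array(c['t'])
    return o,d
def onz(c,uv,z):
    o,d=ray(c,uv); return o+d*((z-o[2])/d[:,2])[:,None]
def proj(c,X):
    K=np.array([[c['fx'],0,c['cx']],[0,c['fy'],c['cy']],[0,0,1.]])
    return cv2.projectPoints(np.array(X,float).reshape(-1,1,3),cv2.Rodrigues(np.array(c['R']))[0],np.array(c['t'],float),K,np.array([c['k1'],0,0,0.]))[0].reshape(-1,2)
E
python3 - <<'E'
from h import *
t=cam('top');s=cam('side');save(t,'top0.png');save(s,'side0.png')
for c in(t,s):print(-np.array(c['R']).T@c['t'],c['R'][2],c['fx'],c['k1'])
print(bot.read_state())
E
```

```text
[0.42822917 0.02619905 1.18954643] [ 0.16166456  0.00302103 -0.98684114] 361.30989487855595 -0.018148839878137608
[1.04067568 0.970066   0.78760091] [-0.3364653  -0.74478857 -0.57626477] 445.6058773792788 -0.014526827160084264
{'time': 0.1, 'q': array([-1.35093315e+00,  2.64691402e-01,  1.60525804e+00, -7.29530366e-07,
        1.27368283e+00, -3.69151280e-02]), 'joint_vel': array([-4.56848685e-04, -1.89282232e-03, -3.37886514e-03, -3.59341096e-04,
       -2.09999106e-04,  1.73357355e-05]), 'joint_torque': array([ 4.40615040e-04, -5.16707218e+01, -3.68590522e+01, -1.34789884e-04,
        6.27865884e-03, -2.00337632e-05]), 'tool_pos': array([ 0.17125838, -0.6521712 ,  0.20366629]), 'tcp_rot': array([-3.11372118e+00, -4.01979503e-01,  2.93559287e-04]), 'wrist_force': array([ 0.23662373,  0.03756804, -0.27749446]), 'torque': array([ 0.03690641, -0.04400422, -0.03112207]), 'grip_force': 0.0, 'width': 1.000159291812713}
```

View pics/top0.png

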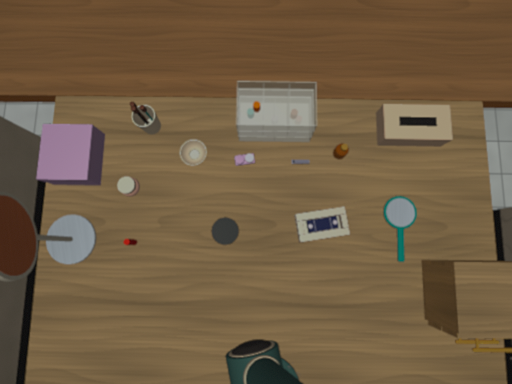

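View pics/side0.png

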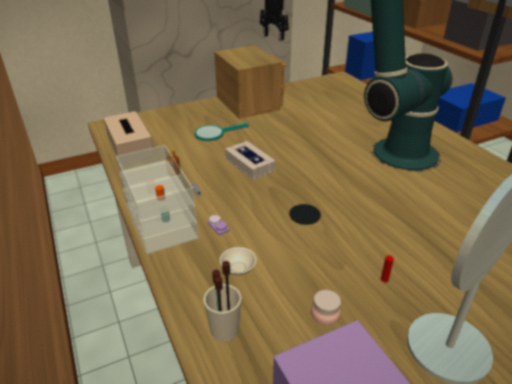

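The top view shows the tray at about (322,224) with the navy case in it, and the dark coaster at (225,231). The mirror is at (400,215). I'll measure the tray and coaster now.

Run:
```python
from h import *
t=cam('top');im=t['img'].astype(int);hsv=cv2.cvtColor(t['img'],cv2.COLOR_RGB2HSV).astype(int)
def big(m,x0,x1,y0,y1):
    k=np.zeros(m.shape,np.uint8);k[y0:y1,x0:x1]=m[y0:y1,x0:x1]
    cs=cv2.findContours(k,cv2.RETR_EXTERNAL,cv2.CHAIN_APPROX_NONE)[0]
    return max(cs,key=cv2.contourArea)
print(hsv[224,296:352:3].tolist())
w=big((hsv[...,1]<70)&(hsv[...,2]>120),285,360,198,250)
n=big((hsv[...,0]>100)&(hsv[...,0]<140)&(hsv[...,1]>70),285,360,198,250)
k=big(hsv[...,2]<75,200,250,205,255)
for nm,c,z in(('tray',w,.04),('case',n,.04),('coaster',k,.006)):
    P=onz(t,c.reshape(-1,2),z)[:,:2]
    r=cv2.minAreaRect((P*1000).astype(np.float32));print(nm,r,cv2.boundingRect(c))
```

```text
[[17, 65, 102], [32, 31, 166], [26, 32, 159], [30, 31, 162], [125, 33, 94], [130, 20, 116], [117, 62, 87], [117, 124, 64], [116, 120, 64], [116, 122, 65], [115, 124, 64], [118, 90, 68], [119, 66, 77], [131, 25, 110], [27, 22, 127], [19, 47, 92], [27, 32, 166], [22, 42, 152], [18, 111, 119]]
tray ((508.4339904785156, -175.23837280273438), (91.79878997802734, 161.84324645996094), 9.561531066894531) (295, 206, 55, 36)
case ((508.117919921875, -175.63925170898438), (33.218017578125, 45.64928436279297), 10.168039321899414) (315, 218, 16, 12)
coaster ((484.1478576660156, 137.5485076904297), (81.31170654296875, 81.64733123779297), 1.3691824674606323) (212, 218, 26, 26)
```

```bash
cat >> h.py <<'E'
C=np.array([.5084,-.1754]); U=np.array([-np.sin(np.radians(9.7)),np.cos(np.radians(9.7))]) # tray centre, long axis
def mkR(tilt,s=1,u=U):
    # tool y across u; tool z down, tilted by tilt deg toward s*u
    a=np.radians(tilt)*s; x0=np.array([u[0],u[1],0]); y=np.array([u[1],-u[0],0]); z0=np.array([0,0,-1.])
    z=np.cos(a)*z0+np.sin(a)*x0; return np.c_[np.cross(y,z),y,z]
def go(p,R):
    s=bot.read_state(); T=Ro.from_rotvec(s['tcp_rot']).as_matrix()
    print('t',round(s['time'],2),'p',s['tool_pos'].round(4),'F',s['wrist_force'].round(1),'q',s['q'].round(2),'w',round(s['width'],2),'g',round(s['grip_force'],1))
    print('xyz',(T.T@(np.array(p)-s['tool_pos'])/.5).round(3),'turn',(np.degrees(Ro.from_matrix(T.T@R).as_rotvec())/30).round(3))
E
python3 -c "
from h import *
go([*(C+.043*U),.1],mkR(0))"
```

```text
t 0.15 p [ 0.1713 -0.6523  0.2038] F [ 0.1 -0.8  0. ] q [-1.35  0.26  1.61  0.    1.27 -0.04] w 1.0 g 0.0
xyz [ 0.902 -0.836  0.209] turn [-0.003 -0.003 -2.833]
```

{"api": "step_arm", "payload": {"series": [{"x": 0.6,"y": -0.56,"z": 0,"az": -1,"grip": 1},{"x": 0.6,"y": -0.56,"z": 0,"az": -1,"grip": 1},{"x": 0.6,"y": -0.56,"z": 0,"az": -1,"grip": 1},{"x": 0.6,"y": -0.56,"z": 0,"az": -1,"grip": 1},{"x": 0.6,"y": -0.56,"z": 0,"az": -1,"grip": 1},{"x": 0.6,"y": -0.56,"z": 0,"az": -1,"grip": 1},{"x": 0.6,"y": -0.56,"z": 0,"az": -1,"grip": 1},{"x": 0.6,"y": -0.56,"z": 0,"az": -1,"grip": 1},{"x": 0.6,"y": -0.56,"z": 0,"az": -1,"grip": 1},{"x": 0.6,"y": -0.56,"z": 0,"az": -1,"grip": 1}]}}

```text
validation failed for argument at $.se...
```

{"api": "step_arm", "payload": {"series": [{"az": -1},{"az": -1},{"az": -1},{"az": -1},{"az": -1}]}}

```text
validation failed for argument at $.se...
```

```bash
python3 -c "
from h import *
go([*(C+.043*U),.1],mkR(0))"
```

```text
t 0.15 p [ 0.1713 -0.6523  0.2038] F [ 0.1 -0.8  0. ] q [-1.35  0.26  1.61  0.    1.27 -0.04] w 1.0 g 0.0
xyz [ 0.902 -0.836  0.209] turn [-0.003 -0.003 -2.833]
```

{"api": "step_arm", "payload": {"series": [{"x": 0.6,"y": -0.56,"z": 0,"ax": 0,"ay": 0,"az": -1,"grip": 1},{"x": 0.6,"y": -0.56,"z": 0,"ax": 0,"ay": 0,"az": -1,"grip": 1},{"x": 0.6,"y": -0.56,"z": 0,"ax": 0,"ay": 0,"az": -1,"grip": 1},{"x": 0.6,"y": -0.56,"z": 0,"ax": 0,"ay": 0,"az": -1,"grip": 1},{"x": 0.6,"y": -0.56,"z": 0,"ax": 0,"ay": 0,"az": -1,"grip": 1},{"x": 0.6,"y": -0.56,"z": 0,"ax": 0,"ay": 0,"az": -1,"grip": 1},{"x": 0.6,"y": -0.56,"z": 0,"ax": 0,"ay": 0,"az": -1,"grip": 1},{"x": 0.6,"y": -0.56,"z": 0,"ax": 0,"ay": 0,"az": -1,"grip": 1},{"x": 0.6,"y": -0.56,"z": 0,"ax": 0,"ay": 0,"az": -1,"grip": 1},{"x": 0.6,"y": -0.56,"z": 0,"ax": 0,"ay": 0,"az": -1,"grip": 1}]}}

```text
time: 1.15
tool_pos: [0.3911, -0.3044, 0.2048]
tcp_rot: [-2.903, -1.201, 0.0]
wrist_force: [-0.4, -0.6, 0.2]
width: -0.001
grip_force: 0.0
```

{"api": "step_arm", "payload": {"series": [{"x": 0,"y": 0,"z": 0,"ax": 0,"ay": 0,"az": -1,"grip": 1},{"x": 0,"y": 0,"z": 0,"ax": 0,"ay": 0,"az": -1,"grip": 1},{"x": 0,"y": 0,"z": 0,"ax": 0,"ay": 0,"az": -1,"grip": 1},{"x": 0,"y": 0,"z": 0,"ax": 0,"ay": 0,"az": -1,"grip": 1},{"x": 0,"y": 0,"z": 0,"ax": 0,"ay": 0,"az": -1,"grip": 1}]}}

```text
time: 1.65
tool_pos: [0.3895, -0.3075, 0.2047]
tcp_rot: [-2.499, -1.904, 0.001]
wrist_force: [0.2, -0.1, 0.2]
width: 0.002
grip_force: 0.0
```

```bash
python3 -c "
from h import *
go([*(C+.043*U),.1],mkR(0))"
```

```text
t 1.65 p [ 0.3895 -0.3075  0.2047] F [ 0.2 -0.1  0.2] q [-0.72 -0.08  1.98 -0.    1.24 -0.45] w 0.0 g 0.0
xyz [0.396 0.123 0.209] turn [-0.001  0.001 -0.837]
```

{"api": "step_arm", "payload": {"series": [{"x": 0.396,"y": 0.123,"z": 0.12,"ax": 0,"ay": 0,"az": -0.837,"grip": 1},{"x": 0.396,"y": 0.123,"z": 0.12,"ax": 0,"ay": 0,"az": -0.837,"grip": 1},{"x": 0.396,"y": 0.123,"z": 0.12,"ax": 0,"ay": 0,"az": -0.837,"grip": 1},{"x": 0.396,"y": 0.123,"z": 0.12,"ax": 0,"ay": 0,"az": -0.837,"grip": 1},{"x": 0.396,"y": 0.123,"z": 0.12,"ax": 0,"ay": 0,"az": -0.837,"grip": 1},{"x": 0.396,"y": 0.123,"z": 0.12,"ax": 0,"ay": 0,"az": -0.837,"grip": 1},{"x": 0.396,"y": 0.123,"z": 0.12,"ax": 0,"ay": 0,"az": -0.837,"grip": 1}]}}

```text
time: 2.35
tool_pos: [0.5017, -0.1322, 0.1449]
tcp_rot: [2.024, 2.403, -0.002]
wrist_force: [-0.1, -0.3, 0.5]
width: -0.002
grip_force: 0.0
```

```bash
python3 -c "
from h import *
go([*(C+.043*U),.045],mkR(0))
c=cam('wrist');save(c,'w1.png')
for a,b in((80,45),(80,-45),(-80,45),(-80,-45),(48,20),(-48,20),(48,-20),(-48,-20)):
  p=C+U*a/1e3+b/1e3*np.array([U[1],-U[0]]);print(a,b,proj(c,[*p,.04]).round(0))"
```

```text
t 2.35 p [ 0.5017 -0.1322  0.1449] F [-0.1 -0.3  0.5] q [-0.3   0.02  2.   -0.    1.13 -0.48] w -0.0 g 0.0
xyz [-0.001 -0.001  0.2  ] turn [-0.002  0.001  0.002]
80 45 [[296. 143.]]
80 -45 [[208. 143.]]
-80 45 [[289. 276.]]
-80 -45 [[215. 276.]]
48 20 [[271. 173.]]
-48 20 [[269. 252.]]
48 -20 [[233. 173.]]
-48 -20 [[235. 252.]]
```

View pics/w1.png

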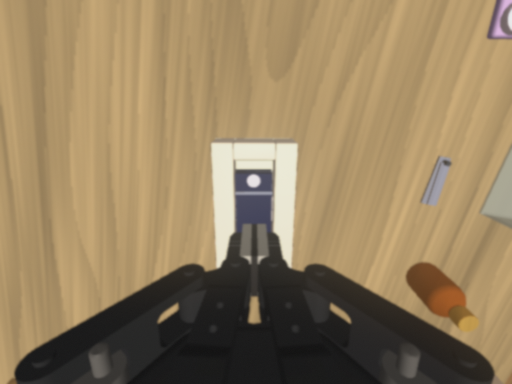

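The wrist view matches the prediction: tray corners at (211,141) and (297,141), and the case end at v≈170. I'll press the +U end next.

{"api": "step_arm", "payload": {"series": [{"x": 0,"y": 0,"z": 0.1,"ax": 0,"ay": 0,"az": 0,"grip": 1},{"x": 0,"y": 0,"z": 0.18,"ax": 0,"ay": 0,"az": 0,"grip": 1},{"x": 0,"y": 0,"z": 0.2,"ax": 0,"ay": 0,"az": 0,"grip": 1},{"x": 0,"y": 0,"z": 0.21,"ax": 0,"ay": 0,"az": 0,"grip": 1},{"x": 0,"y": 0,"z": 0.215,"ax": 0,"ay": 0,"az": 0,"grip": 1},{"x": 0,"y": 0,"z": 0.22,"ax": 0,"ay": 0,"az": 0,"grip": 1},{"x": 0,"y": 0,"z": 0.225,"ax": 0,"ay": 0,"az": 0,"grip": 1},{"x": 0,"y": 0,"z": 0.23,"ax": 0,"ay": 0,"az": 0,"grip": 1},{"x": 0,"y": 0,"z": 0.23,"ax": 0,"ay": 0,"az": 0,"grip": 1}]}}

```text
time: 3.3
tool_pos: [0.5022, -0.131, 0.0302]
tcp_rot: [2.023, 2.403, 0.0]
wrist_force: [-0.4, 0.5, -0.3]
width: 0.002
grip_force: 0.0
```

{"api": "step_arm", "payload": {"series": [{"x": 0,"y": 0,"z": 0.005,"ax": 0,"ay": 0,"az": 0,"grip": 1},{"x": 0,"y": 0,"z": 0.01,"ax": 0,"ay": 0,"az": 0,"grip": 1},{"x": 0,"y": 0,"z": 0.013,"ax": 0,"ay": 0,"az": 0,"grip": 1},{"x": 0,"y": 0,"z": 0.016,"ax": 0,"ay": 0,"az": 0,"grip": 1},{"x": 0,"y": 0,"z": 0.016,"ax": 0,"ay": 0,"az": 0,"grip": 1}]}}

```text
time: 3.8
tool_pos: [0.5017, -0.1309, 0.0215]
tcp_rot: [-2.023, -2.403, 0.0]
wrist_force: [0.2, 0.6, 0.4]
width: 0.001
grip_force: 0.0
```

```bash
python3 -c "
from h import *
c=cam('side');save(c,'s1.png');im=cv2.resize(c['img'][120:200,200:310],None,fx=5,fy=5,interpolation=2);cv2.imwrite('pics/s1c.png',im[:,:,::-1])"
```

```text
(no output)
```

View pics/s1c.png

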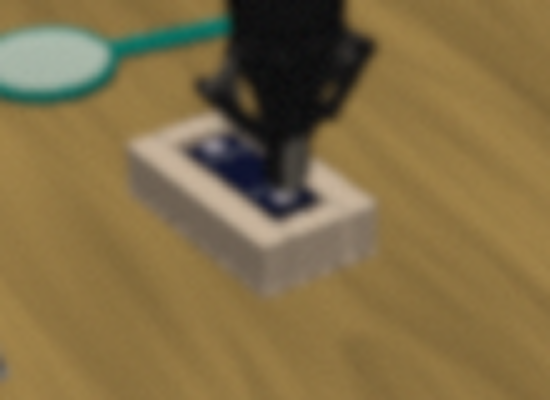

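{"api": "step_arm", "payload": {"series": [{"x": 0,"y": 0,"z": -0.02,"ax": 0,"ay": 0,"az": 0,"grip": 1},{"x": 0,"y": 0,"z": -0.05,"ax": 0,"ay": 0,"az": 0,"grip": 1},{"x": 0.0,"y": 0,"z": -0.15,"ax": 0,"ay": 0,"az": 0,"grip": 1},{"x": 0.1,"y": 0,"z": -0.25,"ax": 0,"ay": 0,"az": 0,"grip": -1},{"x": 0.2,"y": 0,"z": -0.3,"ax": 0,"ay": 0,"az": 0,"grip": -1},{"x": 0.2,"y": 0,"z": -0.3,"ax": 0,"ay": 0,"az": 0,"grip": -1},{"x": 0.2,"y": 0,"z": -0.3,"ax": 0,"ay": 0,"az": 0,"grip": -1}]}}

```text
time: 4.55
tool_pos: [0.4867, -0.0306, 0.176]
tcp_rot: [2.016, 2.403, 0.007]
wrist_force: [-0.4, -0.1, -0.1]
width: 0.677
grip_force: 0.0
```

```bash
python3 -c "
from h import *
c=cam('side');w=cam('wrist')
a=cv2.resize(c['img'][120:200,205:295],None,fx=4,fy=4,interpolation=2)[:320,:360]
b=cv2.resize(w['img'],(427,320))
cv2.imwrite('pics/s2.png',np.hstack([a,b])[:,:,::-1])
go([*(C+.043*U),.045],mkR(0))"
```

```text
t 4.65 p [ 0.4853 -0.0325  0.1728] F [ 0.4  0.1 -0.3] q [-0.12 -0.08  2.03 -0.    1.18 -0.29] w 0.85 g 0.0
xyz [-0.203 -0.004  0.256] turn [0.003 0.002 0.007]
```

View pics/s2.png

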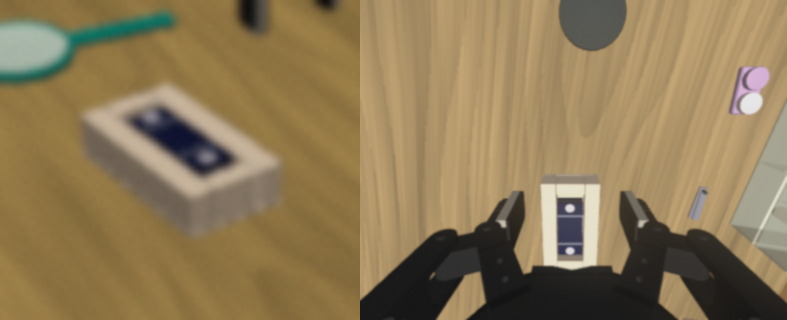

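```bash
cat >> h.py <<'E'
V=np.array([U[1],-U[0]])
def P(a,b,h): return [*(C+U*a+V*b),h]
E
python3 -c "
from h import *
w=cam('wrist');s=cam('side')
def ov(c,pts,k,x0,y0,x1,y1):
  im=cv2.resize(c['img'][y0:y1,x0:x1],None,fx=k,fy=k,interpolation=2)
  for p,col in pts:
    q=(proj(c,p)[0]-[x0,y0]+.5)*k; cv2.circle(im,tuple(int(v) for v in q),2,col,-1)
  return im
flat=[(P(a,b,.04),(255,0,0)) for a in(.048,-.048) for b in(.02,-.02)]
# tipped: pivot +15.5, 30deg
t=np.radians(30)
def tp(l,h,sg): # l along case from pivot to raised end, h above underside
  return sg*.0155-sg*(l*np.cos(t)-h*np.sin(t)), .02+l*np.sin(t)+h*np.cos(t)
for sg in(1,):
  for l in(.0635,-.0325):
    a,z=tp(l,.02,sg); flat+= [(P(a,b,z),(0,255,0)) for b in(.02,-.02)]
a=ov(w,flat,5,210,195,290,315); b=ov(s,flat,6,215,130,285,190)
cv2.imwrite('pics/c3.png',cv2.copyMakeBorder(a,0,0,0,0,0)[:600,:400][:,:,::-1]);
H=np.zeros((600,800,3),np.uint8);H[:a.shape[0],:a.shape[1]]=a;H[:b.shape[0],a.shape[1]:a.shape[1]+400]=b[:,:400];cv2.imwrite('pics/c3.png',H[:,:,::-1])
"
```

```text
(no output)
```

View pics/c3.png

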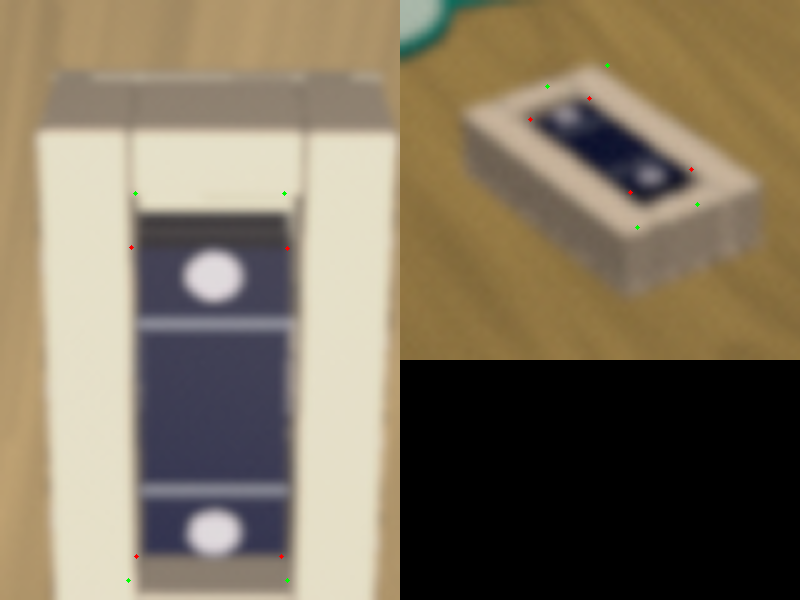

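The overlay shows the case flat again: its corners match the red flat predictions. So +U is the light end, and I'll press the −U end.

```bash
python3 -c "
from h import *
go(P(-.043,0,.06),mkR(0))"
```

```text
t 4.75 p [ 0.4844 -0.0332  0.1712] F [0.1 0.2 0. ] q [-0.12 -0.07  2.04 -0.    1.18 -0.29] w 0.99 g 0.0
xyz [-0.374 -0.001  0.222] turn [-0.002  0.     0.003]
```

{"api": "step_arm", "payload": {"series": [{"x": -0.1,"y": -0.001,"z": 0,"ax": 0,"ay": 0,"az": 0,"grip": 1},{"x": -0.2,"y": -0.001,"z": 0,"ax": 0,"ay": 0,"az": 0,"grip": 1},{"x": -0.3,"y": -0.001,"z": 0,"ax": 0,"ay": 0,"az": 0,"grip": 1},{"x": -0.374,"y": -0.001,"z": 0.05,"ax": 0,"ay": 0,"az": 0,"grip": 1},{"x": -0.374,"y": -0.001,"z": 0.15,"ax": 0,"ay": 0,"az": 0,"grip": 1},{"x": -0.374,"y": -0.001,"z": 0.22,"ax": 0,"ay": 0,"az": 0,"grip": 1},{"x": -0.374,"y": -0.001,"z": 0.22,"ax": 0,"ay": 0,"az": 0,"grip": 1}]}}

```text
time: 5.45
tool_pos: [0.5097, -0.2157, 0.0543]
tcp_rot: [-2.017, -2.39, 0.006]
wrist_force: [-0.8, -0.4, -0.7]
width: 0.0
grip_force: 0.0
```

{"api": "step_arm", "payload": {"series": [{"x": 0,"y": 0,"z": 0.02,"ax": 0,"ay": 0,"az": 0,"grip": 1},{"x": 0,"y": 0,"z": 0.04,"ax": 0,"ay": 0,"az": 0,"grip": 1},{"x": 0,"y": 0,"z": 0.045,"ax": 0,"ay": 0,"az": 0,"grip": 1},{"x": 0,"y": 0,"z": 0.05,"ax": 0,"ay": 0,"az": 0,"grip": 1},{"x": 0,"y": 0,"z": 0.055,"ax": 0,"ay": 0,"az": 0,"grip": 1},{"x": 0,"y": 0,"z": 0.06,"ax": 0,"ay": 0,"az": 0,"grip": 1}]}}

```text
time: 6.05
tool_pos: [0.5171, -0.217, 0.0326]
tcp_rot: [2.022, 2.403, 0.001]
wrist_force: [0.1, -0.0, 0.1]
width: -0.002
grip_force: 0.0
```

{"api": "step_arm", "payload": {"series": [{"x": 0,"y": 0,"z": 0.005,"ax": 0,"ay": 0,"az": 0,"grip": 1},{"x": 0,"y": 0,"z": 0.01,"ax": 0,"ay": 0,"az": 0,"grip": 1},{"x": 0,"y": 0,"z": 0.015,"ax": 0,"ay": 0,"az": 0,"grip": 1},{"x": 0,"y": 0,"z": 0.018,"ax": 0,"ay": 0,"az": 0,"grip": 1},{"x": 0,"y": 0,"z": 0.018,"ax": 0,"ay": 0,"az": 0,"grip": 1}]}}

```text
time: 6.55
tool_pos: [0.5161, -0.2168, 0.0225]
tcp_rot: [-2.023, -2.403, 0.0]
wrist_force: [-0.0, -0.2, 0.1]
width: 0.004
grip_force: 0.0
```

{"api": "step_arm", "payload": {"series": [{"x": 0,"y": 0,"z": -0.01,"ax": 0,"ay": 0,"az": 0,"grip": 1},{"x": 0,"y": 0,"z": -0.03,"ax": 0,"ay": 0,"az": 0,"grip": 1},{"x": 0,"y": 0,"z": -0.1,"ax": 0,"ay": 0,"az": 0,"grip": 1},{"x": 0,"y": 0,"z": -0.2,"ax": 0,"ay": 0,"az": 0,"grip": 1},{"x": 0,"y": 0,"z": -0.3,"ax": 0,"ay": 0,"az": 0,"grip": -1},{"x": 0.1,"y": 0,"z": -0.32,"ax": 0,"ay": 0,"az": 0,"grip": -1},{"x": 0.2,"y": 0,"z": -0.32,"ax": 0,"ay": 0,"az": 0,"grip": -1},{"x": 0.28,"y": 0,"z": -0.32,"ax": 0,"ay": 0,"az": 0,"grip": -1},{"x": 0.28,"y": 0,"z": -0.32,"ax": 0,"ay": 0,"az": 0,"grip": -1}]}}

```text
time: 7.45
tool_pos: [0.4917, -0.075, 0.1843]
tcp_rot: [2.018, 2.408, 0.003]
wrist_force: [0.2, 0.1, 0.7]
width: 0.847
grip_force: 0.0
```

```bash
cat > ov.py <<'E'
from h import *
t=np.radians(30)
def tp(l,h,sg): return sg*.0155-sg*(l*np.cos(t)-h*np.sin(t)), .02+l*np.sin(t)+h*np.cos(t)
def ov(c,pts,k,x0,y0,x1,y1):
  im=cv2.resize(c['img'][y0:y1,x0:x1],None,fx=k,fy=k,interpolation=2)
  for p,col in pts:
    q=(proj(c,p)[0]-[x0,y0]+.5)*k; cv2.circle(im,tuple(int(v) for v in q),2,col,-1)
  return im
E
python3 -c "
from ov import *
w=cam('wrist');s=cam('side');pts=[]
for l in(.0635,-.0325):
    a,z=tp(l,.02,-1); pts+= [(P(a,b,z),(0,255,0)) for b in(.02,-.02)]
a,z=tp(.0635,0,-1); pts+= [(P(a,b,z),(255,255,0)) for b in(.02,-.02)]
u=proj(w,P(0,0,.05))[0].astype(int);print(u)
x0=max(u[0]-50,0);y0=max(min(u[1]-60,264),0)
a=ov(w,pts,4,x0,y0,x0+100,y0+120);b=ov(s,pts,5,215,125,285,190)
H=np.zeros((600,800,3),np.uint8);H[:a.shape[0],:a.shape[1]]=a;H[:b.shape[0],400:750]=b;cv2.imwrite('pics/c4.png',H[:,:,::-1])
go(P(.06,0,.1),mkR(50,-1))
"
```

```text
[251 247]
t 7.55 p [ 0.4928 -0.0784  0.1841] F [ 0.3 -0.5  1.1] q [-0.21 -0.06  2.   -0.    1.2  -0.38] w 0.99 g 0.0
xyz [-0.076 -0.003  0.168] turn [ 0.007 -1.664  0.007]
```

View pics/c4.png

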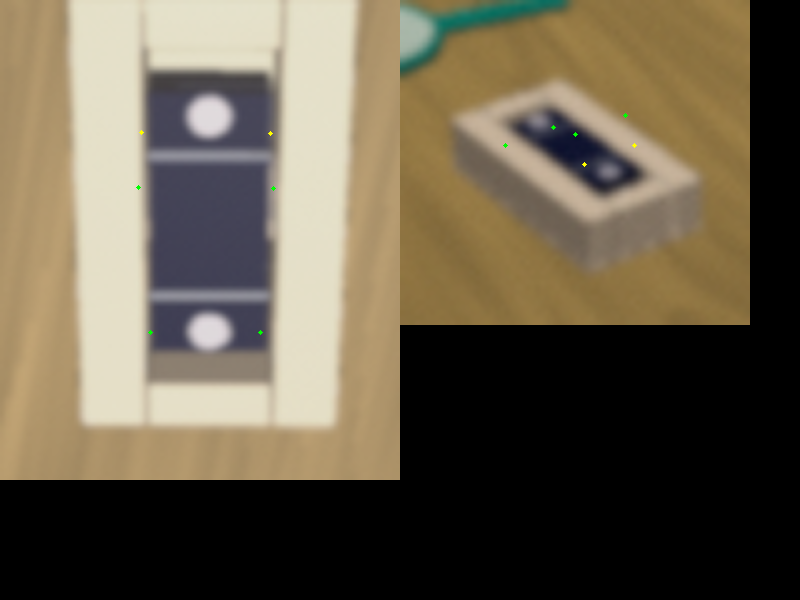

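```bash
python3 -c "
from h import *
s=cam('side');w=cam('wrist')
print('press TCP in side',proj(s,[.5017,-.1309,.0215]),'at z .04',proj(s,[.5017,-.1309,.04]),'.06',proj(s,[.5017,-.1309,.06]),'.08',proj(s,[.5017,-.1309,.08]))
st=bot.read_state();T=Ro.from_rotvec(st['tcp_rot']).as_matrix()
print('wrist cam: TCP',proj(w,st['tool_pos']),'grasp',proj(w,st['tool_pos']-.019*T[:,2]),'cam in tool',(T.T@(-np.array(w['R']).T@w['t']-st['tool_pos'])).round(3),'axis in tool',(T.T@w['R'][2]).round(3), st['tool_pos'])
im=cv2.imread('pics/s1.png');cv2.imwrite('pics/s1d.png',cv2.resize(im[135:180,235:285],None,fx=12,fy=12,interpolation=0))
"
```

```text
press TCP in side [[257.26616753 164.26717805]] at z .04 [[257.25278218 159.37914899]] .06 [[257.23804114 154.0126283 ]] .08 [[257.22301152 148.55877607]]
wrist cam: TCP [[252.16631234 218.19272769]] grasp [[251.99661792 230.78858599]] cam in tool [ 0.077  0.001 -0.17 ] axis in tool [-0.302  0.001  0.953] [ 0.49298769 -0.07972068  0.18358043]
```

View pics/s1d.png

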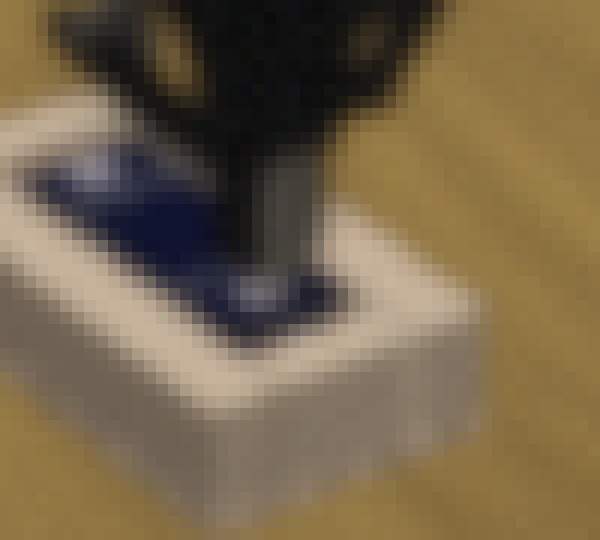

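The fingertips in that view are at (258,158), which puts them at z≈0.043. The reported TCP was 0.0215, so the real tips sit about 22 mm higher and I never touched the case. I'll go lower and watch the force.

```bash
python3 -c "
from h import *
go(P(.043,0,.03),mkR(0))"
```

```text
t 7.65 p [ 0.493  -0.0797  0.1836] F [ 0.2 -0.1 -0.8] q [-0.21 -0.06  2.   -0.    1.2  -0.38] w 1.0 g 0.0
xyz [-0.108 -0.002  0.307] turn [0.002 0.002 0.004]
```

{"api": "step_arm", "payload": {"series": [{"x": -0.108,"y": -0.002,"z": 0,"ax": 0,"ay": 0,"az": 0,"grip": 1},{"x": -0.108,"y": -0.002,"z": 0.08,"ax": 0,"ay": 0,"az": 0,"grip": 1},{"x": -0.108,"y": -0.002,"z": 0.16,"ax": 0,"ay": 0,"az": 0,"grip": 1},{"x": -0.108,"y": -0.002,"z": 0.24,"ax": 0,"ay": 0,"az": 0,"grip": 1},{"x": -0.108,"y": -0.002,"z": 0.28,"ax": 0,"ay": 0,"az": 0,"grip": 1},{"x": -0.108,"y": -0.002,"z": 0.307,"ax": 0,"ay": 0,"az": 0,"grip": 1},{"x": -0.108,"y": -0.002,"z": 0.317,"ax": 0,"ay": 0,"az": 0,"grip": 1},{"x": -0.108,"y": -0.002,"z": 0.327,"ax": 0,"ay": 0,"az": 0,"grip": 1},{"x": -0.108,"y": -0.002,"z": 0.327,"ax": 0,"ay": 0,"az": 0,"grip": 1}]}}

```text
time: 8.55
tool_pos: [0.5015, -0.1328, 0.02]
tcp_rot: [2.023, 2.402, 0.001]
wrist_force: [0.1, 0.1, 0.2]
width: -0.004
grip_force: 0.0
```

{"api": "step_arm", "payload": {"series": [{"x": 0,"y": 0,"z": 0.004,"ax": 0,"ay": 0,"az": 0,"grip": 1},{"x": 0,"y": 0,"z": 0.006,"ax": 0,"ay": 0,"az": 0,"grip": 1},{"x": 0,"y": 0,"z": 0.006,"ax": 0,"ay": 0,"az": 0,"grip": 1}]}}

```text
time: 8.85
tool_pos: [0.5011, -0.1323, 0.0169]
tcp_rot: [2.022, 2.403, 0.001]
wrist_force: [-0.0, 0.3, 0.2]
width: 0.003
grip_force: 0.0
```

{"api": "step_arm", "payload": {"series": [{"x": 0,"y": 0,"z": 0.004,"ax": 0,"ay": 0,"az": 0,"grip": 1},{"x": 0,"y": 0,"z": 0.006,"ax": 0,"ay": 0,"az": 0,"grip": 1},{"x": 0,"y": 0,"z": 0.006,"ax": 0,"ay": 0,"az": 0,"grip": 1}]}}

```text
time: 9.15
tool_pos: [0.5008, -0.1322, 0.0136]
tcp_rot: [2.023, 2.403, 0.0]
wrist_force: [-0.8, -0.1, 2.7]
width: -0.002
grip_force: 1.2
```

{"api": "step_arm", "payload": {"series": [{"x": 0,"y": 0,"z": 0.004,"ax": 0,"ay": 0,"az": 0,"grip": 1},{"x": 0,"y": 0,"z": 0.006,"ax": 0,"ay": 0,"az": 0,"grip": 1},{"x": 0,"y": 0,"z": 0.006,"ax": 0,"ay": 0,"az": 0,"grip": 1}]}}

```text
time: 9.45
tool_pos: [0.5007, -0.1307, 0.0109]
tcp_rot: [-2.023, -2.401, -0.003]
wrist_force: [-1.2, 6.9, 6.8]
width: -0.003
grip_force: 4.1
```

Contact came at reported z≈0.0145, where the case top is 0.040, so the tips are about 25 mm short of the reported TCP. The force rose to 6.8 N, so this is the light end. I'll release it and press the other end.

{"api": "step_arm", "payload": {"series": [{"x": 0,"y": 0,"z": -0.02,"ax": 0,"ay": 0,"az": 0,"grip": 1},{"x": 0,"y": 0,"z": -0.07,"ax": 0,"ay": 0,"az": 0,"grip": 1},{"x": -0.09,"y": 0,"z": -0.07,"ax": 0,"ay": 0,"az": 0,"grip": 1},{"x": -0.174,"y": 0,"z": -0.07,"ax": 0,"ay": 0,"az": 0,"grip": 1},{"x": -0.174,"y": 0,"z": -0.07,"ax": 0,"ay": 0,"az": 0,"grip": 1},{"x": -0.174,"y": 0,"z": -0.04,"ax": 0,"ay": 0,"az": 0,"grip": 1},{"x": -0.174,"y": 0,"z": -0.01,"ax": 0,"ay": 0,"az": 0,"grip": 1},{"x": -0.174,"y": 0,"z": 0.0,"ax": 0,"ay": 0,"az": 0,"grip": 1},{"x": -0.174,"y": 0,"z": 0.006,"ax": 0,"ay": 0,"az": 0,"grip": 1},{"x": -0.174,"y": 0,"z": 0.006,"ax": 0,"ay": 0,"az": 0,"grip": 1}]}}

```text
time: 10.45
tool_pos: [0.5147, -0.2169, 0.0063]
tcp_rot: [-2.021, -2.403, 0.001]
wrist_force: [-0.1, -0.3, -0.8]
width: 0.002
grip_force: 0.0
```

{"api": "step_arm", "payload": {"series": [{"x": 0,"y": 0,"z": 0.004,"ax": 0,"ay": 0,"az": 0,"grip": 1},{"x": 0,"y": 0,"z": 0.008,"ax": 0,"ay": 0,"az": 0,"grip": 1},{"x": 0,"y": 0,"z": 0.012,"ax": 0,"ay": 0,"az": 0,"grip": 1}]}}

```text
time: 10.75
tool_pos: [0.5168, -0.2185, 0.0034]
tcp_rot: [2.021, 2.402, 0.001]
wrist_force: [-4.4, 0.2, 16.3]
width: 0.001
grip_force: 6.5
```

{"api": "step_arm", "payload": {"series": [{"x": 0,"y": 0,"z": 0.004,"ax": 0,"ay": 0,"az": 0,"grip": 1},{"x": 0,"y": 0,"z": 0.006,"ax": 0,"ay": 0,"az": 0,"grip": 1},{"x": 0,"y": 0,"z": 0.006,"ax": 0,"ay": 0,"az": 0,"grip": 1}]}}

```text
time: 11.05
tool_pos: [0.5179, -0.2196, 0.0026]
tcp_rot: [2.02, 2.4, 0.001]
wrist_force: [-5.4, 0.1, 20.3]
width: 0.002
grip_force: 8.3
```

{"api": "step_arm", "payload": {"series": [{"x": 0,"y": 0,"z": -0.015,"ax": 0,"ay": 0,"az": 0,"grip": 1},{"x": 0,"y": 0,"z": -0.03,"ax": 0,"ay": 0,"az": 0,"grip": 1},{"x": 0,"y": 0,"z": -0.1,"ax": 0,"ay": 0,"az": 0,"grip": 1},{"x": 0,"y": 0,"z": -0.2,"ax": 0,"ay": 0,"az": 0,"grip": 1},{"x": 0,"y": 0,"z": -0.3,"ax": 0,"ay": 0,"az": 0,"grip": 1},{"x": 0.1,"y": 0,"z": -0.34,"ax": 0,"ay": 0,"az": 0,"grip": 1},{"x": 0.2,"y": 0,"z": -0.34,"ax": 0,"ay": 0,"az": 0,"grip": 1},{"x": 0.3,"y": 0,"z": -0.34,"ax": 0,"ay": 0,"az": 0,"grip": 1},{"x": 0.3,"y": 0,"z": -0.34,"ax": 0,"ay": 0,"az": 0,"grip": 1}]}}

```text
time: 11.95
tool_pos: [0.4885, -0.0656, 0.1685]
tcp_rot: [-2.017, -2.407, -0.002]
wrist_force: [-0.1, -0.5, -0.6]
width: -0.0
grip_force: 0.0
```

```bash
python3 -c "
from ov import *
w=cam('wrist');s=cam('side');st=bot.read_state();T=Ro.from_rotvec(st['tcp_rot']).as_matrix()
G=[(st['tool_pos']-T[:,2]*d+T[:,0]*.011,(255,0,0)) for d in(0,.025)]
pts=[]
for l in(.0635,-.0325):
    a,z=tp(l,.02,-1); pts+= [(P(a,b,z),(0,255,0)) for b in(.02,-.02)]
a,z=tp(.0635,0,-1); pts+= [(P(a,b,z),(255,255,0)) for b in(.02,-.02)]
a=ov(w,pts+G,3,185,170,318,350);b=ov(s,pts+G,5,215,105,285,190)
H=np.zeros((600,800,3),np.uint8);H[:a.shape[0],:a.shape[1]]=a;H[:b.shape[0],420:770]=b;cv2.imwrite('pics/c5.png',H[:,:,::-1]);print(st['tool_pos'],st['q'].round(2))
"
```

```text
[ 0.4896755  -0.06903758  0.16845287] [-0.19 -0.05  2.02 -0.    1.17 -0.36]
```

View pics/c5.png

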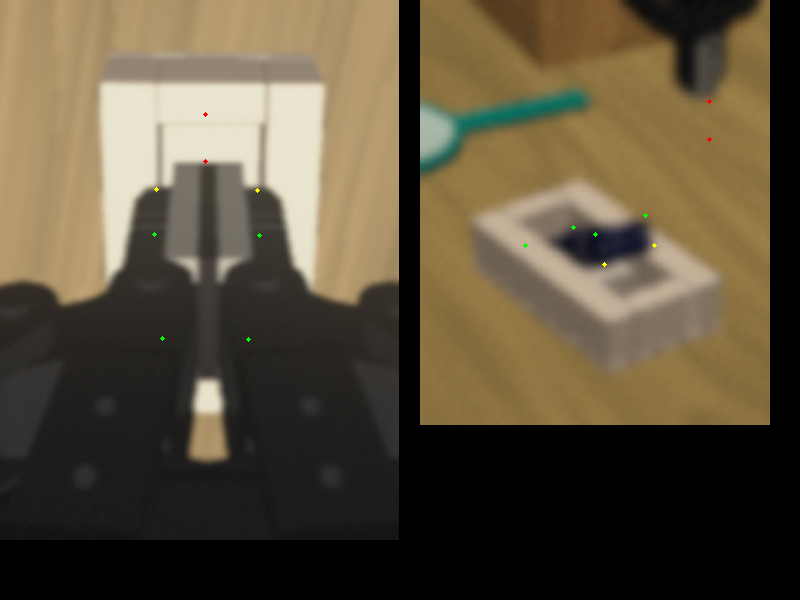

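The case is tipped with its +U end raised; the navy block in the side view lies on the predicted tilted corners. The 25 mm tip offset fits in both views. I'll tilt the tool along the case axis next, and use the camera-to-tool vector to check whether the offset is in the tool frame.

```bash
cat >> h.py <<'E'
def tip(L,off,tilt=60,B=.025):
    """reported TCP for true tip L m inside the raised end along the case axis, off m above it"""
    a=.0345-L*.866-off*.5; z=.0604-L*.5+off*.866; R=mkR(tilt,-1)
    return np.array(P(a,0,z))+B*R[:,2],R
E
python3 -c "
from h import *
go(*tip(-.1,.003,30));go(*tip(-.1,.003,60))"
```

```text
t 12.05 p [ 0.4897 -0.069   0.1685] F [ 0.4 -0.1  0.4] q [-0.19 -0.05  2.02 -0.    1.17 -0.36] w 0.0 g 0.0
xyz [-0.002  0.001  0.154] turn [ 0.003 -0.999  0.01 ]
t 12.05 p [ 0.4897 -0.069   0.1685] F [ 0.4 -0.1  0.4] q [-0.19 -0.05  2.02 -0.    1.17 -0.36] w 0.0 g 0.0
xyz [-0.02   0.001  0.136] turn [ 0.006 -1.999  0.009]
```

{"api": "step_arm", "payload": {"series": [{"x": 0,"y": 0,"z": 0,"ax": 0,"ay": -1,"az": 0,"grip": -1},{"x": 0,"y": 0,"z": 0,"ax": 0,"ay": -1,"az": 0,"grip": -1},{"x": 0,"y": 0,"z": 0,"ax": 0,"ay": -1,"az": 0,"grip": -1},{"x": 0,"y": 0,"z": 0,"ax": 0,"ay": -1,"az": 0,"grip": -1},{"x": 0,"y": 0,"z": 0,"ax": 0,"ay": -1,"az": 0,"grip": -1},{"x": 0,"y": 0,"z": 0,"ax": 0,"ay": -1,"az": 0,"grip": -1}]}}

```text
time: 12.65
tool_pos: [0.4902, -0.0706, 0.168]
tcp_rot: [1.741, 2.07, -0.467]
wrist_force: [-0.2, -0.9, -0.1]
width: 0.993
grip_force: 0.0
```

```bash
cat >> h.py <<'E'
def cit():
    w=cam('wrist');st=bot.read_state();T=Ro.from_rotvec(st['tcp_rot']).as_matrix()
    print('cam in tool',(T.T@(-np.array(w['R']).T@w['t']-st['tool_pos'])).round(4))
E
python3 -c "
from h import *
cit();go(*tip(-.1,.003,60))"
```

```text
cam in tool [ 0.0769  0.0008 -0.1687]
t 12.7 p [ 0.4905 -0.071   0.1685] F [-0.8 -0.8  0.9] q [ 0.19 -0.05  2.12 -0.58  1.15  0.28] w 1.0 g 0.0
xyz [0.054 0.    0.126] turn [ 1.000e-03 -1.002e+00  2.000e-03]
```

{"api": "step_arm", "payload": {"series": [{"x": 0.02,"y": 0,"z": 0,"ax": 0,"ay": -0.3,"az": 0,"grip": -1},{"x": 0.03,"y": 0,"z": 0.03,"ax": 0,"ay": -0.6,"az": 0,"grip": -1},{"x": 0.054,"y": 0,"z": 0.05,"ax": 0,"ay": -1,"az": 0,"grip": -1},{"x": 0.054,"y": 0,"z": 0.08,"ax": 0,"ay": -1,"az": 0,"grip": -1},{"x": 0.054,"y": 0,"z": 0.126,"ax": 0,"ay": -1,"az": 0,"grip": -1},{"x": 0.054,"y": 0,"z": 0.126,"ax": 0,"ay": -1,"az": 0,"grip": -1},{"x": 0.054,"y": 0,"z": 0.126,"ax": 0,"ay": -1,"az": 0,"grip": -1}]}}

```text
time: 13.4
tool_pos: [0.4916, -0.0793, 0.1008]
tcp_rot: [1.426, 1.688, -0.823]
wrist_force: [0.3, 0.1, -0.4]
width: 1.001
grip_force: 0.0
```

```bash
python3 -c "
from ov import *
cit();go(*tip(.019,.003,60))
w=cam('wrist');s=cam('side');st=bot.read_state();T=Ro.from_rotvec(st['tcp_rot']).as_matrix()
G=[(st['tool_pos']-T[:,2]*.038+T[:,1]*d,(255,0,0)) for d in(-.045,0,.045)]
pts=[]
for h in(.02,0):
    a,z=tp(.0635,h,-1); pts+= [(P(a,b,z),(0,255,0)) for b in(.02,-.02)]
a=ov(w,pts+G,1,0,0,512,384);a=cv2.resize(a,(480,360),interpolation=3);b=ov(s,pts+G,4,220,120,300,200)
H=np.zeros((360,800,3),np.uint8);H[:,:480]=a;H[:320,480:]=b;cv2.imwrite('pics/c6.png',H[:,:,::-1])
"
```

```text
cam in tool [ 0.0769  0.0005 -0.1678]
t 13.45 p [ 0.4922 -0.0789  0.1015] F [0.4 0.3 0.6] q [ 0.45  0.31  2.18 -1.03  1.32  0.93] w 1.0 g 0.0
xyz [ 0.002 -0.001  0.239] turn [ 0.001 -0.002 -0.004]
```

View pics/c6.png

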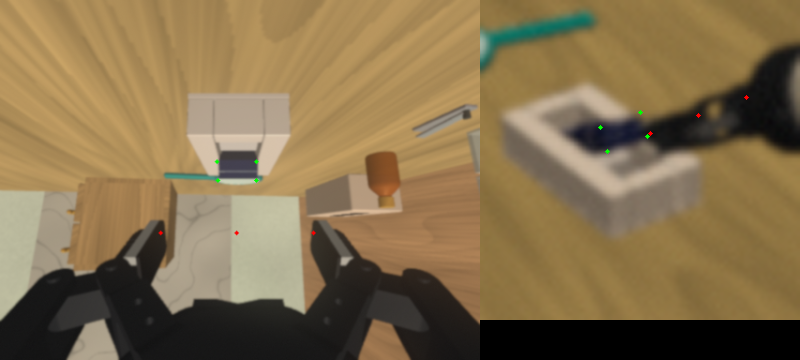

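The wrist view shows the raised end at (238,165), lined up sideways with the predicted dots and centred between the open fingers. I'll advance and grasp.

{"api": "step_arm", "payload": {"series": [{"x": 0.002,"y": 0,"z": 0.05,"ax": 0,"ay": 0,"az": 0,"grip": -1},{"x": 0.002,"y": 0,"z": 0.1,"ax": 0,"ay": 0,"az": 0,"grip": -1},{"x": 0.002,"y": 0,"z": 0.15,"ax": 0,"ay": 0,"az": 0,"grip": -1},{"x": 0.002,"y": 0,"z": 0.19,"ax": 0,"ay": 0,"az": 0,"grip": -1},{"x": 0.002,"y": 0,"z": 0.22,"ax": 0,"ay": 0,"az": 0,"grip": -1},{"x": 0.002,"y": 0,"z": 0.24,"ax": 0,"ay": 0,"az": 0,"grip": -1},{"x": 0.002,"y": 0,"z": 0.245,"ax": 0,"ay": 0,"az": 0,"grip": -1},{"x": 0.002,"y": 0,"z": 0.245,"ax": 0,"ay": 0,"az": 0,"grip": -1}]}}

```text
time: 14.35
tool_pos: [0.5096, -0.1823, 0.0385]
tcp_rot: [1.423, 1.689, -0.821]
wrist_force: [0.0, -0.3, 0.2]
width: 1.0
grip_force: 0.0
```

```bash
python3 -c "
from h import *
go(*tip(.022,.003,60))"
```

```text
t 14.35 p [ 0.5096 -0.1823  0.0385] F [ 0.  -0.3  0.2] q [ 0.24  0.41  2.23 -1.24  1.15  1.02] w 1.0 g 0.0
xyz [-0.002  0.     0.   ] turn [ 0.003 -0.     0.001]
```

{"api": "step_arm", "payload": {"series": [{"x": 0,"y": 0,"z": 0,"ax": 0,"ay": 0,"az": 0,"grip": 0.0},{"x": 0,"y": 0,"z": 0,"ax": 0,"ay": 0,"az": 0,"grip": 1},{"x": 0,"y": 0,"z": 0,"ax": 0,"ay": 0,"az": 0,"grip": 1},{"x": 0,"y": 0,"z": 0,"ax": 0,"ay": 0,"az": 0,"grip": 1},{"x": 0,"y": 0,"z": 0,"ax": 0,"ay": 0,"az": 0,"grip": 1},{"x": 0,"y": 0,"z": 0,"ax": 0,"ay": 0,"az": 0,"grip": 1},{"x": 0,"y": 0,"z": 0,"ax": 0,"ay": 0,"az": 0,"grip": 1}], "force": 60}}

```text
time: 15.05
tool_pos: [0.5097, -0.182, 0.0384]
tcp_rot: [1.422, 1.69, -0.821]
wrist_force: [0.4, 3.1, 1.3]
width: 0.455
grip_force: 63.9
```

{"api": "step_arm", "payload": {"series": [{"x": -0.017,"y": 0,"z": -0.01,"ax": 0,"ay": 0,"az": 0,"grip": 1},{"x": -0.035,"y": 0,"z": -0.02,"ax": 0,"ay": 0,"az": 0,"grip": 1},{"x": -0.06,"y": 0,"z": -0.035,"ax": 0,"ay": 0,"az": 0,"grip": 1},{"x": -0.087,"y": 0,"z": -0.05,"ax": 0,"ay": 0,"az": 0,"grip": 1},{"x": -0.121,"y": 0,"z": -0.07,"ax": 0,"ay": 0,"az": 0,"grip": 1},{"x": -0.156,"y": 0,"z": -0.09,"ax": 0,"ay": 0,"az": 0,"grip": 1},{"x": -0.19,"y": 0,"z": -0.11,"ax": 0,"ay": 0,"az": 0,"grip": 1},{"x": -0.208,"y": 0,"z": -0.12,"ax": 0,"ay": 0,"az": 0,"grip": 1},{"x": -0.208,"y": 0,"z": -0.12,"ax": 0,"ay": 0,"az": 0,"grip": 1}]}}

```text
time: 15.95
tool_pos: [0.5101, -0.1822, 0.1601]
tcp_rot: [1.424, 1.687, -0.818]
wrist_force: [0.4, 0.6, -0.8]
width: 0.452
grip_force: 63.6
```

```bash
python3 -c "
from h import *
go([.484,.1375,.2],mkR(0,-1))"
```

```text
t 15.95 p [ 0.5101 -0.1822  0.1601] F [ 0.4  0.6 -0.8] q [ 0.24  0.16  2.21 -1.15  1.24  0.76] w 0.45 g 63.6
xyz [ 0.251  0.058 -0.593] turn [ 9.000e-03  1.999e+00 -1.000e-03]
```

{"api": "step_arm", "payload": {"series": [{"x": -0.01,"y": 0,"z": -0.04,"ax": 0,"ay": 0.04,"az": 0,"grip": 1},{"x": -0.02,"y": 0,"z": -0.07,"ax": 0,"ay": 0.12,"az": 0,"grip": 1},{"x": -0.02,"y": 0,"z": -0.1,"ax": 0,"ay": 0.22,"az": 0,"grip": 1},{"x": -0.02,"y": 0,"z": -0.13,"ax": 0,"ay": 0.32,"az": 0,"grip": 1},{"x": -0.02,"y": 0,"z": -0.16,"ax": 0,"ay": 0.42,"az": 0,"grip": 1},{"x": -0.02,"y": 0,"z": -0.19,"ax": 0,"ay": 0.52,"az": 0,"grip": 1},{"x": -0.02,"y": 0,"z": -0.22,"ax": 0,"ay": 0.62,"az": 0,"grip": 1},{"x": -0.02,"y": 0,"z": -0.25,"ax": 0,"ay": 0.72,"az": 0,"grip": 1},{"x": -0.02,"y": 0,"z": -0.28,"ax": 0,"ay": 0.82,"az": 0,"grip": 1},{"x": -0.02,"y": 0,"z": -0.3,"ax": 0,"ay": 0.91,"az": 0,"grip": 1},{"x": -0.02,"y": 0,"z": -0.31,"ax": 0,"ay": 0.97,"az": 0,"grip": 1},{"x": -0.02,"y": 0,"z": -0.31,"ax": 0,"ay": 1,"az": 0,"grip": 1}]}}

```text
time: 17.15
tool_pos: [0.487, -0.0549, 0.2441]
tcp_rot: [1.742, 2.069, -0.466]
wrist_force: [0.0, -0.6, -1.9]
width: 0.454
grip_force: 63.6
```

```bash
python3 -c "
from h import *
go([.484,.1375,.2],mkR(0,-1))"
```

```text
t 17.15 p [ 0.487  -0.0549  0.2441] F [ 0.  -0.6 -1.9] q [ 0.22 -0.12  2.03 -0.54  1.3   0.22] w 0.45 g 63.6
xyz [ 0.373  0.06  -0.113] turn [-0.     0.998  0.004]
```

{"api": "step_arm", "payload": {"series": [{"x": 0.02,"y": 0.003,"z": -0.006,"ax": 0,"ay": 0.04,"az": 0,"grip": 1},{"x": 0.05,"y": 0.008,"z": -0.015,"ax": 0,"ay": 0.12,"az": 0,"grip": 1},{"x": 0.09,"y": 0.015,"z": -0.027,"ax": 0,"ay": 0.22,"az": 0,"grip": 1},{"x": 0.13,"y": 0.021,"z": -0.04,"ax": 0,"ay": 0.32,"az": 0,"grip": 1},{"x": 0.17,"y": 0.027,"z": -0.051,"ax": 0,"ay": 0.42,"az": 0,"grip": 1},{"x": 0.21,"y": 0.034,"z": -0.064,"ax": 0,"ay": 0.52,"az": 0,"grip": 1},{"x": 0.25,"y": 0.04,"z": -0.076,"ax": 0,"ay": 0.62,"az": 0,"grip": 1},{"x": 0.29,"y": 0.047,"z": -0.088,"ax": 0,"ay": 0.72,"az": 0,"grip": 1},{"x": 0.33,"y": 0.053,"z": -0.1,"ax": 0,"ay": 0.82,"az": 0,"grip": 1},{"x": 0.355,"y": 0.057,"z": -0.108,"ax": 0,"ay": 0.91,"az": 0,"grip": 1},{"x": 0.368,"y": 0.059,"z": -0.112,"ax": 0,"ay": 0.97,"az": 0,"grip": 1},{"x": 0.373,"y": 0.06,"z": -0.113,"ax": 0,"ay": 1,"az": 0,"grip": 1}]}}

```text
time: 18.35
tool_pos: [0.4835, 0.1373, 0.1985]
tcp_rot: [-2.021, -2.402, 0.003]
wrist_force: [0.0, 0.0, -2.1]
width: 0.453
grip_force: 63.5
```

```bash
python3 -c "
from h import *
s=cam('side');t=cam('top')
go([.484,.1375,.1],mkR(0,-1))
hsv=cv2.cvtColor(s['img'],cv2.COLOR_RGB2HSV).astype(int)
m=((hsv[...,0]>105)&(hsv[...,0]<135)&(hsv[...,1]>100)&(hsv[...,2]>15)).astype(np.uint8)
m[:,:270]=0;m[:,345:]=0;m[:100]=0;m[250:]=0
cs=max(cv2.findContours(m,0,1)[0],key=cv2.contourArea);print(cv2.minAreaRect(cs),cv2.boundingRect(cs))
for z in(.06,.12,.15,.17):print(z,proj(s,[.484,.1375,z]).round(1))
ys,xs=np.nonzero(m)
for y in range(ys.min(),ys.max()+1,2):
  r=xs[ys==y]; print(y,(r.min(),r.max()) if len(r) else '',end=' ')
# coaster from side
hs=hsv[...,2]<50; hs=hs.astype(np.uint8); hs[:,:270]=0;hs[:,345:]=0;hs[:200]=0;hs[240:]=0
c=max(cv2.findContours(hs,0,1)[0],key=cv2.contourArea);e=cv2.fitEllipse(c);print(e,onz(s,[e[0]],.006))
"
```

```text
t 18.45 p [0.4838 0.1368 0.1989] F [-0.7 -0.4 -1.7] q [ 0.23 -0.06  1.97 -0.    1.23  0.06] w 0.45 g 63.5
xyz [0.001 0.001 0.198] turn [-0.005  0.001  0.003]
((310.16485595703125, 152.9597930908203), (12.232242584228516, 37.054161071777344), 6.842773914337158) (303, 135, 16, 37)
0.06 [[306.  197.2]]
0.12 [[307.4 179.1]]
0.15 [[308.1 169.6]]
0.17 [[308.6 163.2]]
135 (np.int64(315), np.int64(316)) 137 (np.int64(313), np.int64(318)) 139 (np.int64(309), np.int64(318)) 141 (np.int64(309), np.int64(317)) 143 (np.int64(309), np.int64(317)) 145 (np.int64(309), np.int64(317)) 147 (np.int64(308), np.int64(316)) 149 (np.int64(308), np.int64(316)) 151 (np.int64(305), np.int64(315)) 153 (np.int64(304), np.int64(315)) 155 (np.int64(305), np.int64(315)) 157 (np.int64(304), np.int64(315)) 159 (np.int64(304), np.int64(315)) 161 (np.int64(304), np.int64(315)) 163 (np.int64(304), np.int64(315)) 165 (np.int64(306), np.int64(314)) 167 (np.int64(306), np.int64(314)) 169 (np.int64(303), np.int64(311)) 171 (np.int64(305), np.int64(307)) ((304.6023864746094, 213.947265625), (17.735809326171875, 28.919801712036133), 94.41726684570312) [[0.48776887 0.14247869 0.006     ]]
```

{"api": "step_arm", "payload": {"series": [{"x": 0.005,"y": 0.004,"z": 0.05,"ax": 0,"ay": 0,"az": 0,"grip": 1},{"x": 0.005,"y": 0.004,"z": 0.11,"ax": 0,"ay": 0,"az": 0,"grip": 1},{"x": 0.005,"y": 0.004,"z": 0.17,"ax": 0,"ay": 0,"az": 0,"grip": 1},{"x": 0.005,"y": 0.004,"z": 0.22,"ax": 0,"ay": 0,"az": 0,"grip": 1},{"x": 0.005,"y": 0.004,"z": 0.25,"ax": 0,"ay": 0,"az": 0,"grip": 1},{"x": 0.005,"y": 0.004,"z": 0.264,"ax": 0,"ay": 0,"az": 0,"grip": 1},{"x": 0.005,"y": 0.004,"z": 0.27,"ax": 0,"ay": 0,"az": 0,"grip": 1},{"x": 0.005,"y": 0.004,"z": 0.27,"ax": 0,"ay": 0,"az": 0,"grip": 1}]}}

```text
time: 19.25
tool_pos: [0.4864, 0.14, 0.0654]
tcp_rot: [2.023, 2.403, 0.0]
wrist_force: [0.3, -0.4, -2.1]
width: 0.451
grip_force: 63.4
```

{"api": "step_arm", "payload": {"series": [{"x": 0,"y": 0,"z": 0.003,"ax": 0,"ay": 0,"az": 0,"grip": 1},{"x": 0,"y": 0,"z": 0.006,"ax": 0,"ay": 0,"az": 0,"grip": 1},{"x": 0,"y": 0,"z": 0.006,"ax": 0,"ay": 0,"az": 0,"grip": 1}]}}

```text
time: 19.55
tool_pos: [0.4864, 0.14, 0.0626]
tcp_rot: [2.023, 2.403, 0.001]
wrist_force: [0.1, 0.3, -1.8]
width: 0.449
grip_force: 63.4
```

{"api": "step_arm", "payload": {"series": [{"x": 0,"y": 0,"z": 0.003,"ax": 0,"ay": 0,"az": 0,"grip": 1},{"x": 0,"y": 0,"z": 0.005,"ax": 0,"ay": 0,"az": 0,"grip": 1},{"x": 0,"y": 0,"z": 0.005,"ax": 0,"ay": 0,"az": 0,"grip": 1}]}}

```text
time: 19.85
tool_pos: [0.4859, 0.1399, 0.0595]
tcp_rot: [-2.023, -2.403, 0.0]
wrist_force: [-0.6, 0.2, -2.0]
width: 0.451
grip_force: 63.4
```

{"api": "step_arm", "payload": {"series": [{"x": 0,"y": 0,"z": 0.003,"ax": 0,"ay": 0,"az": 0,"grip": 1},{"x": 0,"y": 0,"z": 0.004,"ax": 0,"ay": 0,"az": 0,"grip": 1},{"x": 0,"y": 0,"z": 0.004,"ax": 0,"ay": 0,"az": 0,"grip": 1}]}}

```text
time: 20.15
tool_pos: [0.4859, 0.1399, 0.0574]
tcp_rot: [-2.023, -2.403, 0.0]
wrist_force: [0.5, 0.3, -1.0]
width: 0.45
grip_force: 63.4
```

{"api": "step_arm", "payload": {"series": [{"x": 0,"y": 0,"z": 0.003,"ax": 0,"ay": 0,"az": 0,"grip": 1},{"x": 0,"y": 0,"z": 0.004,"ax": 0,"ay": 0,"az": 0,"grip": 1},{"x": 0,"y": 0,"z": 0.004,"ax": 0,"ay": 0,"az": 0,"grip": 1}]}}

```text
time: 20.45
tool_pos: [0.4859, 0.1399, 0.0555]
tcp_rot: [-2.023, -2.403, 0.0]
wrist_force: [0.6, -0.2, -1.3]
width: 0.454
grip_force: 63.4
```

{"api": "step_arm", "payload": {"series": [{"x": 0,"y": 0,"z": 0.003,"ax": 0,"ay": 0,"az": 0,"grip": 1},{"x": 0,"y": 0,"z": 0.003,"ax": 0,"ay": 0,"az": 0,"grip": 1},{"x": 0,"y": 0,"z": 0.003,"ax": 0,"ay": 0,"az": 0,"grip": 1}]}}

```text
time: 20.75
tool_pos: [0.4863, 0.1399, 0.0548]
tcp_rot: [2.023, 2.403, 0.0]
wrist_force: [-1.8, -0.7, 4.9]
width: 0.45
grip_force: 64.2
```

{"api": "step_arm", "payload": {"series": [{"x": 0,"y": 0,"z": 0.003,"ax": 0,"ay": 0,"az": 0,"grip": 1},{"x": 0,"y": 0,"z": 0.003,"ax": 0,"ay": 0,"az": 0,"grip": 1},{"x": 0,"y": 0,"z": 0.003,"ax": 0,"ay": 0,"az": 0,"grip": 1}]}}

```text
time: 21.05
tool_pos: [0.4865, 0.1399, 0.0548]
tcp_rot: [2.023, 2.403, 0.0]
wrist_force: [-6.4, -1.3, 15.3]
width: 0.448
grip_force: 65.5
```

{"api": "step_arm", "payload": {"series": [{"x": 0,"y": 0,"z": -0.004,"ax": 0,"ay": 0,"az": 0,"grip": 1},{"x": 0,"y": 0,"z": -0.004,"ax": 0,"ay": 0,"az": 0,"grip": 1},{"x": 0,"y": 0,"z": -0.004,"ax": 0,"ay": 0,"az": 0,"grip": 0.05},{"x": 0,"y": 0,"z": -0.004,"ax": 0,"ay": 0,"az": 0,"grip": 0.0},{"x": 0,"y": 0,"z": -0.004,"ax": 0,"ay": 0,"az": 0,"grip": -0.1},{"x": 0,"y": 0,"z": -0.004,"ax": 0,"ay": 0,"az": 0,"grip": -0.4},{"x": 0,"y": 0,"z": -0.004,"ax": 0,"ay": 0,"az": 0,"grip": -0.7},{"x": 0,"y": 0,"z": -0.004,"ax": 0,"ay": 0,"az": 0,"grip": -0.7},{"x": 0,"y": 0,"z": -0.004,"ax": 0,"ay": 0,"az": 0,"grip": -0.7}]}}

```text
time: 21.95
tool_pos: [0.4861, 0.1399, 0.0546]
tcp_rot: [2.023, 2.403, 0.0]
wrist_force: [0.0, 0.1, 0.7]
width: 0.851
grip_force: 0.0
```

{"api": "step_arm", "payload": {"series": [{"x": 0,"y": 0,"z": -0.02,"ax": 0,"ay": 0,"az": 0,"grip": -0.7},{"x": 0,"y": 0,"z": -0.06,"ax": 0,"ay": 0,"az": 0,"grip": -0.7},{"x": 0,"y": 0,"z": -0.12,"ax": 0,"ay": 0,"az": 0,"grip": -0.7},{"x": 0,"y": 0,"z": -0.2,"ax": 0,"ay": 0,"az": 0,"grip": -0.7},{"x": 0,"y": 0,"z": -0.3,"ax": 0,"ay": 0,"az": 0,"grip": -0.7},{"x": 0,"y": 0,"z": -0.3,"ax": 0,"ay": 0,"az": 0,"grip": -0.7},{"x": 0,"y": 0,"z": -0.3,"ax": 0,"ay": 0,"az": 0,"grip": -0.7}]}}

```text
time: 22.65
tool_pos: [0.4876, 0.1403, 0.2075]
tcp_rot: [2.021, 2.401, 0.007]
wrist_force: [0.4, -0.4, -0.9]
width: 0.852
grip_force: 0.0
```

Run:
```python
from h import *
s=cam('side');print(bot.read_state()['tool_pos'])
hsv=cv2.cvtColor(s['img'],cv2.COLOR_RGB2HSV).astype(int)
m=((hsv[...,0]>105)&(hsv[...,0]<135)&(hsv[...,1]>100)&(hsv[...,2]>15)).astype(np.uint8)
m[:,:270]=0;m[:,345:]=0;m[:150]=0;m[250:]=0
cs=max(cv2.findContours(m,0,1)[0],key=cv2.contourArea);print('navy',cv2.minAreaRect(cs),cv2.boundingRect(cs))
q=proj(s,[[.486+U[0]*a+V[0]*b,.14+U[1]*a+V[1]*b,z] for a in(-.01,.01) for b in(-.02,.02) for z in(.006,.102)])
print('upright predicted bbox',q.min(0).round(),q.max(0).round())
```

```text
[0.48616401 0.13995713 0.20533544]
navy ((305.0768737792969, 200.99705505371094), (31.822628021240234, 15.06578540802002), 87.79740142822266) (298, 185, 16, 33)
upright predicted bbox [297. 181.] [315. 218.]
```

```bash
python3 -c "
from workcell import bot
print(bot.finish_job())"
```

```text
the job is handed in; nothing more can be done
None
```

The case is standing upright on the coaster, heavy end down, and the job is handed in at about 23 s; the last side view matched the predicted upright position, and I didn't re-check the other items, though no contact with them showed during the moves.

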